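# Set the food processor to speed 4 and start it

### The arm

A 7-joint arm with a two-finger parallel gripper is mounted at the origin on the work surface. World frame = base frame: x ahead of the robot, y to its left, z up, the work surface at z = 0. Lengths are in m, angles in rad, forces in N, time in s.
With the tool pointing down it reaches from about 0.425 to 1.025 m from the base axis. Payload 9.4 kg.
Tool frame: the origin (TCP) lies midway between the tips of the shut fingers; the grasp point (between the pads) lies 19 mm behind it; x points along the fingers, y is the direction in which the jaws open and shut, and the axes are right-handed (so a half turn about x gives the same grasp; the last joint's range is limited). The gripper opens to 85 mm and grips with 20 to 120 N. Pads are 22 mm wide; open, the fingers measure 114 mm over their backs; the gripper's body (76 mm by 85 mm) begins 54 mm behind the grasp point. The pads swing forward as they close: fully open they stand 13 mm farther back than shut.
Start: joints at [1.146, 0.599, -0.003, 1.599, 0.002, 0.943, -0.08], TCP at [0.247, -0.682, 0.231] pointing down, gripper open.
Joint ranges: [-2.57, 2.57], [-0.35, 1.97], [-1.29, 1.29], [0.11, 2.56], [-1.05, 4.19], [0.11, 1.86], [-2.63, 2.63]. Speed limits (rad/s): [2.22, 2.22, 3.01, 3.01, 3.14, 3.14, 3.14].

### API

Orientations are given as a unit quaternion [x, y, z, w].
In Python, from station import manip gives the robot as it stands.
- The arm moves only by the tool move_arm, never from a script. Its argument "moves" is a list of rows, each a list of 7 numbers: the shift along the tool's x, y, z in m, then the turn, a rotation vector about the tool's x, y, z in rad, then the closure, from -1 (fully open) to 1 (shut). In form: [[dx, dy, dz, rx, ry, rz, grip], ...]. A call has 1 to 20 rows; each row is the pose to reach, as a shift and turn from the pose commanded when the call began, along the tool's axes at that moment; what a row does not reach only later rows make up. A row lasts 1/10 s, in which the tool goes at most 50 mm and 8.59 degrees, less where a joint would pass 70% of its speed; a pose out of reach is approached as far as the arm can. A call with a gripper value outside its range is refused whole. The fingers move at their own pace and stop on an object; the grip force is fixed at half the most. Time passes only in rows, so rows that repeat a pose let the fingers close. It gives the time, the measured TCP pose, the force and the opening at its end, in the units of the state.
- manip.observe(): the state, without advancing time (a new reading comes with each control period).
- manip.snapshot(name): name is "side" or "top"; returns a dict with "image" (384x512x3 uint8, red, green, blue), "intrinsics" (3x3 intrinsics, pixels), "rvec" (rotation vector, rad) and "tvec" (3), from world to camera coordinates, as OpenCV has them. Camera axes: x right, y down, z forward; pixel columns grow to the right and rows downward; lengths in m; the calibration is good to about 2 mm. A picture is of the moment at which its call begins. There is no depth.
- manip.sign_off(): hands the job in, once; it reports no verdict.
The state is a dict: "t": time; "qpos": joint angles; "qd": joint speeds; "effort": joint torques, N m; "tool_pos": TCP position; "tcp_rot": TCP orientation; "force": force on the tool from outside, world axes, zero at the start; "ft_torque": the same for the moment, N m; "finger_gap": finger opening in m.
Only numpy, scipy, OpenCV 4.12 (cv2) and the standard library are available. Lean on these libraries where they do the work, as an engineer would, in place of code of your own. Each camera call takes 0.05 s, during which the arm holds its last target.

### The job

Set the food processor's speed selector to speed 4: with a fingertip, push its orange pointer round clockwise, click by click, counting four clicks from the red OFF mark, and do not go beyond 4. Once it rests at 4, press the green start button right down with a fingertip and let it come back up, with the selector still at 4. Only push and press: do not pinch the pointer, and leave the jar, the can and the mug standing where they are.

Things in the scene. Friction and masses are not known exactly. Their poses are not given: they have to be found in the camera images.
- machine: Cream food processor, fixed. Base 220 (x) x 400 (y) mm, its flat top (the deck) 85 mm high; origin at the centre of its underside, front (towards the robot) is its own -x, left +y, z up. A clear bowl (176 mm across, lid top at 192 mm, feed chute to 237 mm above the worktop) is locked on the deck at own (0, +105) mm; selector axis at own (+35, -100), start button at own (-72, -100) mm.
- dial_axis (a point): Point on the selector's vertical turning axis, level with the top of its black disc (disc diameter 76 mm, top face 97 mm above the worktop). Fixed; its axes are those of the machine.
- wing_tip (a point): Top outer end of the selector's orange and white pointer, 36 mm from the axis, 120 mm above the worktop; moves with the selector. The direction from dial_axis to it is where the pointer points. The pointer is one upright radial bar on the disc, 2 to 36 mm from the axis, 13 mm thick (white core 5 mm, an orange cheek 4 mm on each side), from the disc's top (97 mm) up to 119 mm (core to 121 mm).
- cheek_push: Orange cheek on the pointer's anticlockwise side (seen from above), the face to push to turn the selector clockwise. 34 x 4 x 22 mm, rigid with the selector; its origin is on the selector's axis at deck height. Getting over a click takes about 4 to 7 N at 28 mm from the axis.
- cheek_back: Orange cheek on the pointer's clockwise side, otherwise the same. Fingers pressing on both cheeks at once count as pinching.
- dial (a joint): Angle of the selector in rad: 0 at OFF, growing clockwise seen from above, 0.5236 (30 degrees) per speed: speed 4 is 2.094, speed 6 is 3.142, end stops just beyond OFF and 6. A spring detent holds each speed; once half way (15 degrees) past one it snaps on to the next by itself and stays there when let go. Starts at OFF, 1 or 2.
- off_mark (a point): Centre of the red square OFF mark on the dark scale plate round the selector, 50 mm from its axis, 87 mm above the worktop. Clockwise from it follow six white bars, 30 degrees apart, for speeds 1 to 6. Seen from dial_axis it lies 120 degrees anticlockwise from the machine's +x.
- four_mark (a point): Centre of the white bar for speed 4, 50 mm from the selector's axis, from which it lies along the machine's own +x, straight away from the operator.
- start_base: Grey housing of the start button, fixed on the deck, with the button in it; origin at the centre of its underside, on the deck.
- start_top (a point): Centre of the top face of the round green start button, 28 mm in diameter, in a grey housing on the deck, pressed straight down.
- start (a joint): Travel of the start button in m: 0 up, 0.006 fully down, sprung back up; fully down takes about 5 N.
- jar: Amber glass jar with steel cap, 66 mm diameter, 90 mm high, loose, to the right of the machine; origin at the centre of its underside, z up.
- can: Food can with red label, 60 mm diameter, 85 mm high, loose, to the right of the machine; origin at the centre of its underside, z up.
- mug: Blue mug, 74 mm diameter, 80 mm high, loose, in front of the machine; origin at the centre of its underside, z up.

How it is judged:
On the way, in this order (a step that is already met when the one before it is completed fails the run):
1. the selector rests at speed 4 (value of joint dial between 1.974 and 2.214 rad and velocity of joint dial between -0.1 and 0.1 rad/s), for 0.3 s.
2. the start button is pressed right down with the fingers, the selector at 4 (value of joint dial between 1.974 and 2.214 rad and value of joint start above 0.0045 m and contact force between start_base and the fingers above 0.5 N), for 0.05 s.
3. the start button is let up again (value of joint start below 0.0015 m), for 0.1 s.
At the end, for the whole second after the job is handed in: The selector rests at speed 4 (within 0.12 rad of 2.094), the start button has been pressed to at least 4.5 mm after that and is up again (under 1.5 mm), and the jar, can and mug stand upright within 15 mm of where they were (all of step 1 and value of joint start below 0.0015 m and distance of each of jar, can, mug from where it was at the start of the episode below 0.015 m and angle between each of jar, can, mug's own z axis and vertical below 0.15 rad and linear speed of each of jar, can, mug below 0.02 m/s); the robot touches nothing.
It fails at once if the selector is turned past speed 4 (over half way to 5) (value of joint dial above 2.356 rad).
It fails at once if the start button is pressed (over 3 mm) while the selector is not at 4 (value of joint start above 0.003 m and not (value of joint dial between 1.974 and 2.214 rad)).
It fails at once if the pointer is pinched: fingers press on both its cheeks at once (contact force between each of cheek_push, cheek_back and the fingers above 0.5 N).
It fails at once if the jar, the can or the mug is moved or lifted (distance of any of jar, can, mug from where it was at the start of the episode above 0.02 m).
It also fails if it takes over 58 s, if anything falls off the work surface, if the arm or the gripper's body presses on something with over 40 N, if the wrist force passes 120 N, or if a joint passes its speed limit or range.

## Working session

There is one attempt and no reset: what is moved stays moved. The work goes in short steps, Python scripts to look and compute and a tool call to move; the robot and the scene stay as the last step left them, time stands still between calls to the robot, and variables do not carry over. Pictures are saved under pics/ and viewed, and the job is handed in when it is done.

Besides the shell and the picture viewer there is one more tool, called after ">>>" as name(argument=value, ...), one argument or row to a line, values as JSON. move_arm: Moves the arm, as the interface text tells. Its arguments: {"type":"object","properties":{"moves":{"type":"array","items":{"type":"array","items":{"type":"number"}}}},"required":["moves"]}

```bash
mkdir -p pics
cat > h.py <<'E'
import numpy as np, cv2
from station import manip
def snap(n,f):
    s=manip.snapshot(n); cv2.imwrite('pics/'+f,s['image'][:,:,::-1]); return s
def ray(s,u,v):
    R=cv2.Rodrigues(np.array(s['rvec'],float))[0]; t=np.array(s['tvec'],float).reshape(3)
    p=cv2.undistortPoints(np.array([[[u,v]]],float),np.array(s['intrinsics'],float),None)[0,0]
    return -R.T@t, R.T@np.array([p[0],p[1],1])
def onz(s,u,v,z):
    c,d=ray(s,u,v); return c+d*(z-c[2])/d[2]
def proj(s,P):
    return cv2.projectPoints(np.array(P,float).reshape(-1,3),np.array(s['rvec'],float),np.array(s['tvec'],float),np.array(s['intrinsics'],float),None)[0].reshape(-1,2)
E
python3 - <<'E'
from h import *
a=snap('top','t0.png');b=snap('side','s0.png')
for s in(a,b):print(ray(s,256,192),s['intrinsics'])
print(manip.observe())
E
```

```text
(array([0.52041336, 0.0057402 , 0.85398202]), array([ 0.07375829, -0.02687493, -0.99698802])) [[361.41826482   0.         255.22750977]
 [  0.         361.41826482 187.67675004]
 [  0.           0.           1.        ]]
(array([ 0.53613009, -0.59004988,  0.50893403]), array([ 0.06155722,  0.82547436, -0.56125327])) [[355.31005029   0.         251.12612325]
 [  0.         355.31005029 190.65727477]
 [  0.           0.           1.        ]]
{'t': 0.1, 'qpos': array([ 1.14627544,  0.60006513, -0.00250646,  1.60006329,  0.00180223,
        0.94289414, -0.07980565]), 'qd': array([ 0.00097498, -0.00351261, -0.00018638, -0.00249827, -0.0002602 ,
        0.00031718,  0.00201472]), 'effort': array([ 3.41269231e-03, -7.77990603e+01,  1.56944633e+00, -2.58625478e+01,
        1.26674550e-02,  5.55332736e-03,  5.05039952e-05]), 'tool_pos': array([ 0.24693602, -0.68119645,  0.2304846 ]), 'tcp_rot': array([-0.69629798, -0.12284745,  0.69657984, -0.1218776 ]), 'force': array([ 0.61087932, -0.5863308 ,  0.80462549]), 'ft_torque': array([-0.05006649,  0.0509369 , -0.0298664 ]), 'finger_gap': 0.08504683069506676}
```

View pics/t0.png

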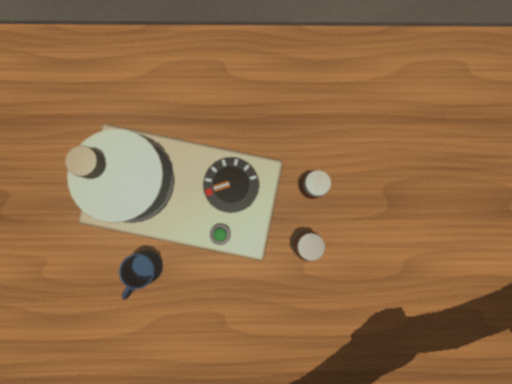

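View pics/s0.png

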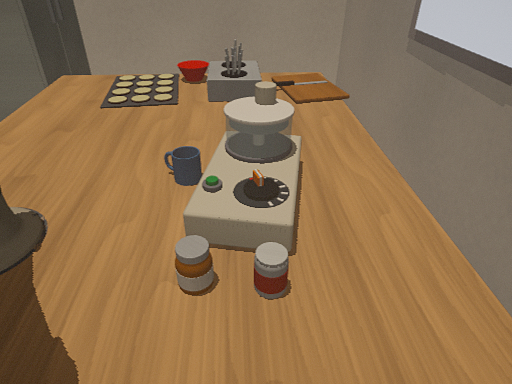

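The top view shows the dial near (231,184), the red OFF mark at about (209,191), the pointer aimed close to it, and the green button at about (220,235). The jar and can are right of the machine at (311,246) and (318,183), and the mug is at (138,270).

```bash
cat > meas.py <<'E'
from h import *
def cen(im,lo,hi,box):
    h=cv2.cvtColor(im,cv2.COLOR_RGB2HSV); m=cv2.inRange(h,lo,hi); k=np.zeros_like(m); x0,y0,x1,y1=box; k[y0:y1,x0:x1]=m[y0:y1,x0:x1]
    M=cv2.moments(k,True); return (M['m10']/M['m00'],M['m01']/M['m00'],M['m00'])
E
python3 - <<'E'
from meas import *
s=snap('top','t1.png');b=snap('side','s1.png');im=s['image']
g=cen(im,(45,100,50),(85,255,255),(190,210,250,260));print('green',g); G=onz(s,g[0],g[1],.1);print(G)
bg=cen(b['image'],(45,100,50),(85,255,255),(190,170,230,195));c1,d1=ray(s,*g[:2]);c2,d2=ray(b,*bg[:2])
A=np.array([d1,-d2]).T;t=np.linalg.lstsq(A,c2-c1,rcond=None)[0];print('tri',c1+t[0]*d1,c2+t[1]*d2)
r=cen(im,(170,150,80),(180,255,255),(195,180,218,200));print('red',r)
r2=cen(im,(0,200,80),(4,255,255),(195,180,218,200)) ;print(r2)
# deck corners
h=cv2.cvtColor(im,cv2.COLOR_RGB2HSV)
print(h[190:192,205:214]);print(h[184:190,212:230:3])
cv2.imwrite('pics/z1.png',cv2.resize(im[120:270,60:340,::-1],None,fx=2.8,fy=2.8,interpolation=cv2.INTER_CUBIC))
cv2.imwrite('pics/z2.png',cv2.resize(b['image'][150:250,180:320,::-1],None,fx=5,fy=5,interpolation=cv2.INTER_CUBIC))
E
```

```text
green (219.3783783783784, 234.17117117117118, 111.0)
[0.48921098 0.06175847 0.1       ]
tri [0.4892056  0.06176811 0.09987018] [0.48808365 0.06171192 0.09991243]Traceback (most recent call last):
  File "<stdin>", line 6, in <module>
  File "meas.py", line 4, in cen
    M=cv2.moments(k,True); return (M['m10']/M['m00'],M['m01']/M['m00'],M['m00'])
                                   ~~~~~~~~^~~~~~~~~
ZeroDivisionError: float division by zero
```

```bash
sleep 1
python3 - <<'E'
from meas import *
im=cv2.imread('pics/t1.png')[:,:,::-1].copy();b=cv2.imread('pics/s1.png')
s=manip.snapshot('top')
h=cv2.cvtColor(im,cv2.COLOR_RGB2HSV)
print(h[189:193,205:214].tolist())
cv2.imwrite('pics/z1.png',cv2.resize(im[120:270,60:340,::-1],None,fx=2.8,fy=2.8,interpolation=cv2.INTER_CUBIC))
cv2.imwrite('pics/z2.png',cv2.resize(b[150:250,180:320],None,fx=5,fy=5,interpolation=cv2.INTER_CUBIC))
cv2.imwrite('pics/z3.png',cv2.resize(im[150:220,195:270,::-1],None,fx=8,fy=8,interpolation=cv2.INTER_NEAREST))
# plate outline: non-dark vs dark, filled
m=(h[...,2]<90).astype(np.uint8);k=np.zeros_like(m);k[150:218,198:264]=m[150:218,198:264]
c=max(cv2.findContours(k,0,1)[0],key=cv2.contourArea);e=cv2.fitEllipse(cv2.convexHull(c));print(e,onz(s,*e[0],.087))
E
```

```text
[[[5, 125, 118], [3, 157, 138], [2, 167, 154], [3, 177, 161], [3, 179, 168], [3, 177, 164], [3, 156, 141], [6, 90, 105], [15, 38, 106]], [[4, 152, 134], [3, 179, 160], [2, 182, 175], [3, 190, 176], [3, 189, 178], [2, 183, 176], [3, 165, 158], [5, 127, 114], [13, 88, 96]], [[3, 151, 135], [2, 180, 169], [2, 180, 184], [2, 184, 184], [2, 183, 184], [2, 187, 179], [2, 171, 164], [4, 142, 126], [9, 100, 94]], [[5, 131, 134], [3, 178, 162], [2, 181, 182], [2, 184, 184], [2, 187, 181], [2, 184, 183], [2, 180, 170], [4, 156, 142], [6, 99, 103]]]
((230.6097412109375, 184.3619842529297), (53.1883430480957, 53.39253234863281), 113.78314971923828) [0.59374364 0.03901552 0.087     ]
```

```bash
sleep 1
```

```text
(no output)
```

View pics/z1.png

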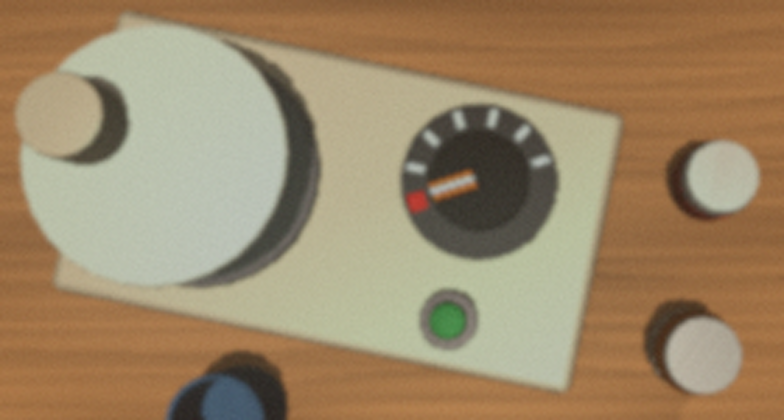

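View pics/z2.png

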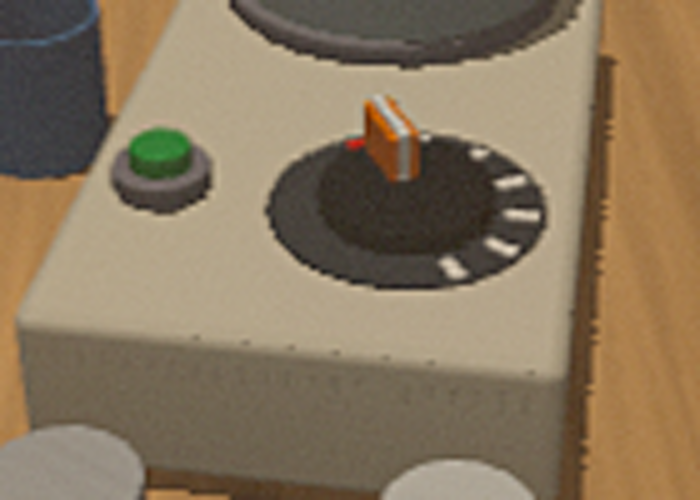

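View pics/z3.png

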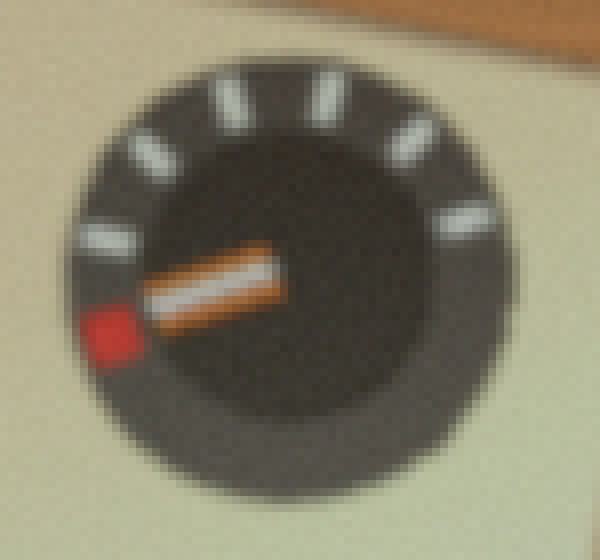

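Run:
```python
from meas import *
from scipy.spatial.transform import Rotation as Ro
s=manip.snapshot('top');b=manip.snapshot('side')
h=cv2.cvtColor(s['image'],cv2.COLOR_RGB2HSV)
r=cen(s['image'],(0,150,120),(5,255,255),(202,185,215,198));off=onz(s,r[0],r[1],.087)
print('off',off)
m=((h[...,0]>5)&(h[...,0]<18)&(h[...,1]>110)).astype(np.uint8);k=np.zeros_like(m);k[176:194,212:234]=m[176:194,212:234]
k=cv2.morphologyEx(k,cv2.MORPH_CLOSE,np.ones((3,3)))
c=max(cv2.findContours(k,0,1)[0],key=cv2.contourArea);re=cv2.minAreaRect(c);P=[onz(s,*p,.119)[:2] for p in cv2.boxPoints(re)];print(re);
A=np.array([.59374,.03902])
for p in P:print('corner',p,np.degrees(np.arctan2(*(p-A)[::-1])))
for q in [(107,'0'),(77.8,'1')]:pass
d=off[:2]-A;print('off ang',np.degrees(np.arctan2(d[1],d[0])),np.hypot(*d))
c_=np.mean(P,0);print('pt ang',np.degrees(np.arctan2(*(c_-A)[::-1])),np.hypot(*(c_-A)))
# marks
m=((h[...,2]>130)&(h[...,1]<50)).astype(np.uint8)
n,l,st,ce=cv2.connectedComponentsWithStats(m[150:200,200:260])
for i in range(1,n):
    p=onz(s,ce[i][0]+200,ce[i][1]+150,.087)[:2];d=p-A
    if 3<st[i][4]<40:print(st[i][4],np.degrees(np.arctan2(d[1],d[0])),np.hypot(*d))
print('dial',np.degrees(np.arctan2(.0390-.0618,.5937-.4887)))
o=manip.observe();R=Ro.from_quat(o['tcp_rot']).as_matrix();print(R.round(3),o['tool_pos'])
```

```text
off [0.57917489 0.08546564 0.087     ]
((222.2000274658203, 188.60000610351562), (2.5298216342926025, 17.076295852661133), 71.56504821777344)
corner [0.57911903 0.0720035 ] 113.90682184230639
corner [0.58999846 0.03907369] 179.1778204073341
corner [0.58507627 0.03745037] -169.73094536250943
corner [0.57421413 0.07036702] 121.91853552679943
off ang 107.41115337785179 0.048675871085144796
pt ang 126.54228432246849 0.01954605363776546
20 -12.08902137534795 0.05023953555710578
18 18.12551524110084 0.049757449000471056
18 -41.75376399427079 0.04981911401358966
16 47.725348475128904 0.049219860195210414
17 -72.23598199179422 0.048978868369568766
4 -76.35855989424635 0.061250542554077116
20 77.52587133691146 0.049191590900564935
34 97.4630969425534 0.02083458569135282
34 -111.90949063815204 0.062150931182366684
18 113.4023183265105 0.06432227985849179
dial -12.251180423399383
[[-0.     0.341 -0.94 ]
 [ 0.    -0.94  -0.341]
 [-1.    -0.     0.   ]] [ 0.24705865 -0.68149168  0.23107403]
```

The marks, OFF angle (107.4°, expected 107.8°) and button height (0.100 m) agree with a machine yaw of −12.2°. The pointer is at OFF. I'll shut the fingers and move above the start position at a safe height.

>>> move_arm(
  moves=[
    [0,-0.588,-0.543,-1.55,0,0,1],
    [0,-0.588,-0.543,-1.55,0,0,1],
    [0,-0.588,-0.543,-1.55,0,0,1],
    [0,-0.588,-0.543,-1.55,0,0,1],
    [0,-0.588,-0.543,-1.55,0,0,1],
    [0,-0.588,-0.543,-1.55,0,0,1],
    [0,-0.588,-0.543,-1.55,0,0,1],
    [0,-0.588,-0.543,-1.55,0,0,1],
    [0,-0.588,-0.543,-1.55,0,0,1],
    [0,-0.588,-0.543,-1.55,0,0,1],
    [0,-0.588,-0.543,-1.55,0,0,1],
    [0,-0.588,-0.543,-1.55,0,0,1],
    [0,-0.588,-0.543,-1.55,0,0,1],
    [0,-0.588,-0.543,-1.55,0,0,1],
    [0,-0.588,-0.543,-1.55,0,0,1],
    [0,-0.588,-0.543,-1.55,0,0,1],
    [0,-0.588,-0.543,-1.55,0,0,1],
    [0,-0.588,-0.543,-1.55,0,0,1],
    [0,-0.588,-0.543,-1.55,0,0,1],
    [0,-0.588,-0.543,-1.55,0,0,1],
  ],
)

```text
t: 2.35
tool_pos: [0.5568, 0.0544, 0.2312]
tcp_rot: [0.412, 0.574, -0.413, 0.574]
force: [-0.4, 0.0, 0.6]
finger_gap: -0.0
```

>>> move_arm(
  moves=[
    [0,0,0,-1.55,0,0,1],
    [0,0,0,-1.55,0,0,1],
    [0,0,0,-1.55,0,0,1],
    [0,0,0,-1.55,0,0,1],
    [0,0,0,-1.55,0,0,1],
    [0,0,0,-1.55,0,0,1],
    [0,0,0,-1.55,0,0,1],
    [0,0,0,-1.55,0,0,1],
    [0,0,0,-1.55,0,0,1],
    [0,0,0,-1.55,0,0,1],
    [0,0,0,-1.55,0,0,1],
    [0,0,0,-1.55,0,0,1],
    [0,0,0,-1.55,0,0,1],
  ],
)

```text
t: 3.65
tool_pos: [0.557, 0.0551, 0.2312]
tcp_rot: [-0.107, 0.699, 0.106, 0.699]
force: [-0.2, -0.2, 0.8]
finger_gap: 0.0002
```

```bash
cat > plan.py <<'E'
from meas import *
from scipy.spatial.transform import Rotation as Ro
A=np.array([.5937,.0390]);PHI0=107.8
def st():
    o=manip.observe();R=Ro.from_quat(o['tcp_rot']).as_matrix();return o,R
def target(dial,d,r=.028):
    f=np.radians(PHI0-dial);u=np.array([np.cos(f),np.sin(f)]);t=np.array([np.sin(f),-np.cos(f)])
    return A+r*u-d*t, np.array([t[0],t[1],0])
def row(o,R,p,z,tdir):
    dp=R.T@(np.array([p[0],p[1],z])-o['tool_pos'])
    zt=R.T@tdir; rx=np.arctan2(-zt[1],zt[2])  # rot about x taking z -> zt
    return dp.round(4),round(rx,3)
E
python3 - <<'E'
from plan import *
s=snap('top','t2.png');b=snap('side','s2.png')
o,R=st();print(o['t'],o['tool_pos'],o['finger_gap'],o['force'],o['qpos'].round(2));print(R.round(3))
p,t=target(0,.030);print(p,row(o,R,p,.104,t))
E
```

```text
3.75 [0.55711566 0.0556179  0.23135988] -0.00023998266963286112 [ 0.23720428 -0.13362112 -0.14884586] [ 0.43  0.55 -0.93  1.94  0.55  0.92  1.1 ]
[[ 0.    -0.299  0.954]
 [-0.     0.954  0.299]
 [-1.    -0.    -0.   ]]
[0.55657665 0.05648876] (array([ 0.1274,  0.0011, -0.0003]), np.float64(-0.007))
```

View pics/s2.png

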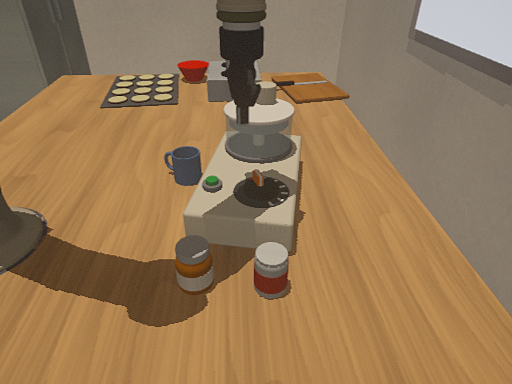

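View pics/t2.png

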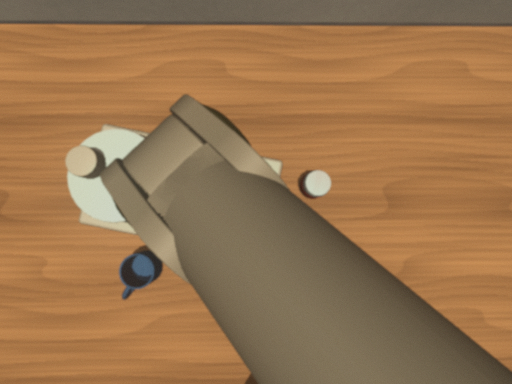

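The side view shows the shut fingers above the dial at about (242,115), with everything standing. The top view is blocked by the arm. Now I'll descend behind the pointer.

>>> move_arm(
  moves=[
    [0.03,0.001,0,0,0,0,1],
    [0.06,0.001,0,0,0,0,1],
    [0.085,0.001,0,0,0,0,1],
    [0.105,0.001,0,0,0,0,1],
    [0.118,0.001,0,0,0,0,1],
    [0.127,0.001,0,0,0,0,1],
    [0.127,0.001,0,0,0,0,1],
    [0.127,0.001,0,0,0,0,1],
  ],
)

```text
t: 4.55
tool_pos: [0.5572, 0.0575, 0.1048]
tcp_rot: [-0.108, 0.699, 0.108, 0.699]
force: [-0.1, -0.7, -0.6]
finger_gap: -0.0003
```

Run:
```python
from plan import *
b=snap('side','s3.png');cv2.imwrite('pics/z4.png',cv2.resize(b['image'][140:240,180:320,::-1],None,fx=5,fy=5,interpolation=cv2.INTER_CUBIC))
o,R=st();print(o['t'],o['tool_pos'],o['force'],R.round(3))
for a,d in [(0,.0175),(10,.0175),(20,.0175),(30,.0175),(40,.0175),(50,.0175),(60,.0175),(70,.0175),(80,.0175),(90,.0175),(100,.0175),(110,.0175)]:
    p,t=target(a,d);print(a,*row(o,R,p,.104,t))
```

```text
4.6 [0.55731616 0.05744892 0.10503233] [1.39486746 0.39188136 0.37823466] [[ 0.001 -0.301  0.954]
 [ 0.     0.954  0.301]
 [-1.    -0.     0.001]]
0 [ 0.001  -0.0006  0.0115] -0.005
10 [0.0011 0.002  0.0166] 0.17
20 [0.0011 0.0037 0.0221] 0.344
30 [0.0011 0.0044 0.0278] 0.519
40 [0.0011 0.0042 0.0336] 0.694
50 [0.0011 0.0029 0.0392] 0.868
60 [0.0011 0.0007 0.0445] 1.043
70 [ 0.0011 -0.0024  0.0493] 1.217
80 [ 0.0011 -0.0063  0.0536] 1.392
90 [ 0.0011 -0.0109  0.0571] 1.566
100 [ 0.0011 -0.016   0.0597] 1.741
110 [ 0.0011 -0.0215  0.0614] 1.915
```

View pics/z4.png

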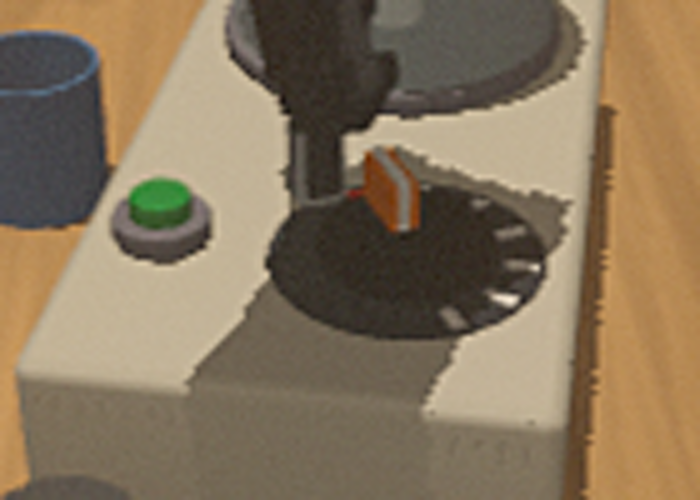

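The finger stands behind the pointer with a small gap, at about (320,190) in the zoomed view. I'll push gently through the first click and check.

>>> move_arm(
  moves=[
    [0.001,-0.001,0.006,0,0,0,1],
    [0.001,-0.001,0.0105,0,0,0,1],
    [0.001,0.001,0.014,0.085,0,0,1],
    [0.001,0.002,0.0166,0.17,0,0,1],
    [0.001,0.003,0.0194,0.257,0,0,1],
    [0.001,0.0037,0.0221,0.344,0,0,1],
    [0.001,0.0037,0.0221,0.344,0,0,1],
  ],
)

```text
t: 5.3
tool_pos: [0.5756, 0.0668, 0.1033]
tcp_rot: [0.014, 0.708, -0.015, 0.706]
force: [-1.5, 0.1, -0.5]
finger_gap: 0.0001
```

Run:
```python
from plan import *
b=snap('side','s4.png');cv2.imwrite('pics/z5.png',cv2.resize(b['image'][140:240,180:320,::-1],None,fx=5,fy=5,interpolation=cv2.INTER_CUBIC))
o,R=st();print(o['t'],o['tool_pos'],o['force'])
for a in range(20,115,5):
    p,t=target(a,.0175);print(a,*row(o,R,p,.104,t))
```

```text
5.35 [0.57658857 0.0672405  0.10344   ] [-0.11072309  0.12459132 -0.75529458]
20 [-0.0006  0.0004  0.0007] 0.0
25 [-0.0006  0.0019  0.0032] 0.087
30 [-0.0006  0.003   0.0058] 0.175
35 [-0.0006  0.004   0.0085] 0.262
40 [-0.0006  0.0047  0.0113] 0.349
45 [-0.0006  0.0052  0.0142] 0.436
50 [-0.0006  0.0054  0.017 ] 0.524
55 [-0.0006  0.0054  0.0199] 0.611
60 [-0.0006  0.0051  0.0228] 0.698
65 [-0.0006  0.0046  0.0256] 0.786
70 [-0.0006  0.0038  0.0284] 0.873
75 [-0.0006  0.0028  0.0311] 0.96
80 [-0.0006  0.0016  0.0337] 1.047
85 [-0.0006  0.0001  0.0362] 1.135
90 [-0.0006 -0.0015  0.0385] 1.222
95 [-0.0006 -0.0034  0.0407] 1.309
100 [-0.0006 -0.0055  0.0427] 1.396
105 [-0.0006 -0.0077  0.0445] 1.484
110 [-0.0006 -0.0101  0.0462] 1.571
```

View pics/z5.png

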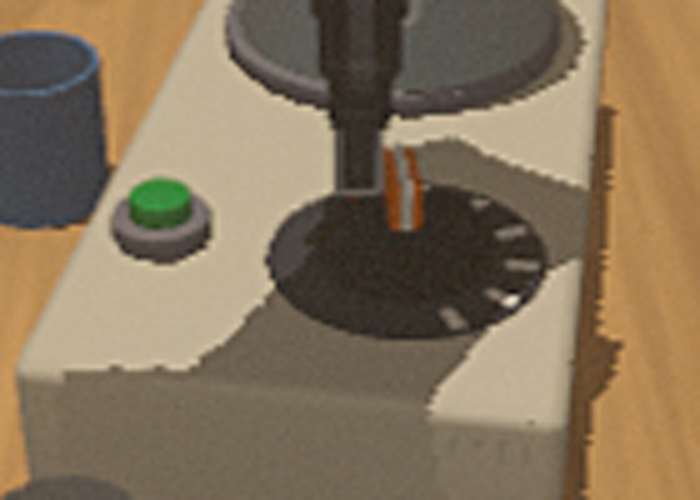

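The pointer has moved on one click (about +30°, finger beside it, almost no force). Pushing on through clicks 2 and 3.

>>> move_arm(
  moves=[
    [0,0.002,0.0032,0.087,0,0,1],
    [0,0.003,0.0058,0.175,0,0,1],
    [0,0.004,0.0085,0.262,0,0,1],
    [0,0.0047,0.0113,0.349,0,0,1],
    [0,0.0052,0.0142,0.436,0,0,1],
    [0,0.0054,0.017,0.524,0,0,1],
    [0,0.0054,0.017,0.524,0,0,1],
    [0,0.0054,0.0199,0.611,0,0,1],
    [0,0.0051,0.0228,0.698,0,0,1],
    [0,0.0046,0.0256,0.786,0,0,1],
    [0,0.0038,0.0284,0.873,0,0,1],
    [0,0.0028,0.0311,0.96,0,0,1],
    [0,0.0016,0.0337,1.047,0,0,1],
    [0,0.0016,0.0337,1.047,0,0,1],
    [0,0.0016,0.0337,1.047,0,0,1],
  ],
)

```text
t: 6.85
tool_pos: [0.6113, 0.068, 0.1035]
tcp_rot: [0.365, 0.606, -0.364, 0.606]
force: [1.0, -0.6, -0.2]
finger_gap: 0.0002
```

Run:
```python
from plan import *
b=snap('side','s5.png');cv2.imwrite('pics/z6.png',cv2.resize(b['image'][140:240,180:320,::-1],None,fx=5,fy=5,interpolation=cv2.INTER_CUBIC))
o,R=st();print(o['t'],o['tool_pos'],o['force'],o['qpos'].round(2))
for a in range(80,122,4):
    p,t=target(a,.0175);print(a,*row(o,R,p,.104,t))
for D in (60,90,120):
    f=np.radians(PHI0-D);print(D,(proj(b,[[A[0],A[1],.12],[A[0]+.036*np.cos(f),A[1]+.036*np.sin(f),.12]])-[180,140])*5)
```

```text
6.9 [0.61137455 0.06767817 0.10345781] [0.14376388 0.35156985 0.10708399] [ 0.07  0.66 -0.4   1.94  0.43  0.62 -0.13]
80 [-0.0005 -0.001  -0.0004] 0.002
84 [-0.0005  0.0001  0.0016] 0.072
88 [-0.0005  0.0011  0.0037] 0.142
92 [-0.0005  0.002   0.0058] 0.212
96 [-0.0005  0.0027  0.008 ] 0.281
100 [-0.0005  0.0033  0.0103] 0.351
104 [-0.0005  0.0037  0.0125] 0.421
108 [-0.0005  0.0039  0.0148] 0.491
112 [-0.0005  0.004   0.0171] 0.561
116 [-0.0005  0.0039  0.0194] 0.631
120 [-0.0005  0.0036  0.0217] 0.7
60 [[406.38954139 182.29619473]
 [457.46661619 148.21382031]]
90 [[406.38954139 182.29619473]
 [485.07272017 166.38480125]]
120 [[406.38954139 182.29619473]
 [492.50836642 189.53361812]]
```

View pics/z6.png

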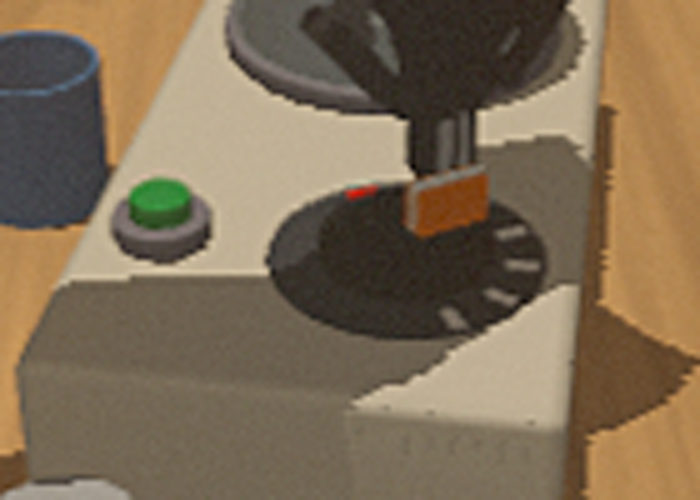

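The pointer tip is at (487,168) in the zoomed view, against a predicted (485,166) for speed 3. Now the last click, slowly, stopping short of 4.

>>> move_arm(
  moves=[
    [0,0.001,0.0016,0.07,0,0,1],
    [0,0.002,0.0037,0.142,0,0,1],
    [0,0.003,0.0058,0.212,0,0,1],
    [0,0.0037,0.007,0.245,0,0,1],
    [0,0.0037,0.008,0.281,0,0,1],
    [0,0.004,0.0092,0.315,0,0,1],
    [0,0.0043,0.0103,0.351,0,0,1],
    [0,0.0045,0.0114,0.386,0,0,1],
    [0,0.0047,0.0125,0.421,0,0,1],
    [0,0.0048,0.0135,0.456,0,0,1],
    [0,0.0048,0.0135,0.456,0,0,1],
    [0,0.0048,0.0135,0.456,0,0,1],
  ],
)

```text
t: 8.1
tool_pos: [0.6211, 0.0606, 0.1034]
tcp_rot: [0.493, 0.508, -0.491, 0.507]
force: [-2.0, 7.7, 1.6]
finger_gap: 0.0002
```

Run:
```python
from plan import *
b=snap('side','s6.png');cv2.imwrite('pics/z7.png',cv2.resize(b['image'][140:240,180:320,::-1],None,fx=5,fy=5,interpolation=cv2.INTER_CUBIC))
o,R=st();print(o['t'],o['tool_pos'],o['force'],o['qpos'].round(2));print(R.round(3))
```

```text
8.15 [0.62102987 0.0605499  0.10339036] [-2.4602536   7.9538791   0.33078945] [ 0.    0.65 -0.28  1.93  0.3   0.6  -0.44]
[[ 0.     0.999  0.032]
 [ 0.003  0.032 -0.999]
 [-1.     0.    -0.003]]
```

View pics/z7.png

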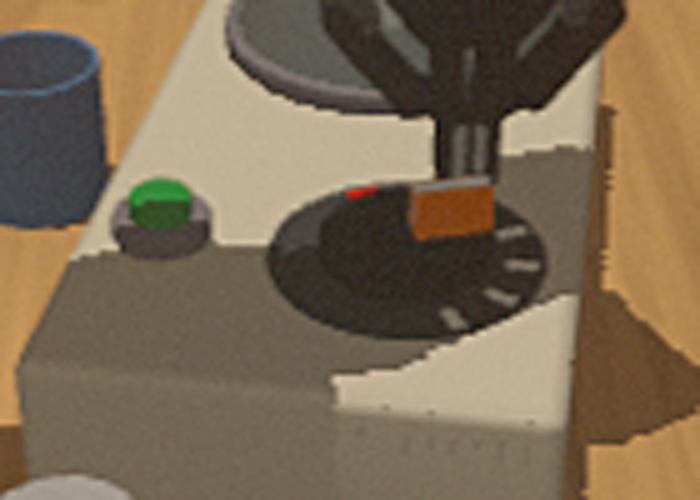

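Force is 8 N and the pointer is about half way between 3 and 4. A few more small steps.

>>> move_arm(
  moves=[
    [0,0,0.0008,0.03,0,0,1],
    [0,0,0.0016,0.06,0,0,1],
    [0,0,0.0024,0.08,0,0,1],
    [0,0,0.0024,0.08,0,0,1],
  ],
)

```text
t: 8.55
tool_pos: [0.6223, 0.0569, 0.1035]
tcp_rot: [0.513, 0.487, -0.511, 0.488]
force: [0.4, 0.4, -0.2]
finger_gap: 0.0
```

Run:
```python
from plan import *
b=snap('side','s7.png');cv2.imwrite('pics/z8.png',cv2.resize(b['image'][140:240,180:320,::-1],None,fx=5,fy=5,interpolation=cv2.INTER_CUBIC))
o,R=st();print(o['t'],o['tool_pos'],o['force'],o['qpos'].round(2));print(R.round(3))
```

```text
8.6 [0.62180787 0.05576837 0.10337001] [-0.48333724 -0.70434798  0.65450163] [-0.01  0.65 -0.26  1.93  0.28  0.6  -0.5 ]
[[ 0.001  0.999 -0.049]
 [ 0.    -0.049 -0.999]
 [-1.     0.001 -0.   ]]
```

View pics/z8.png

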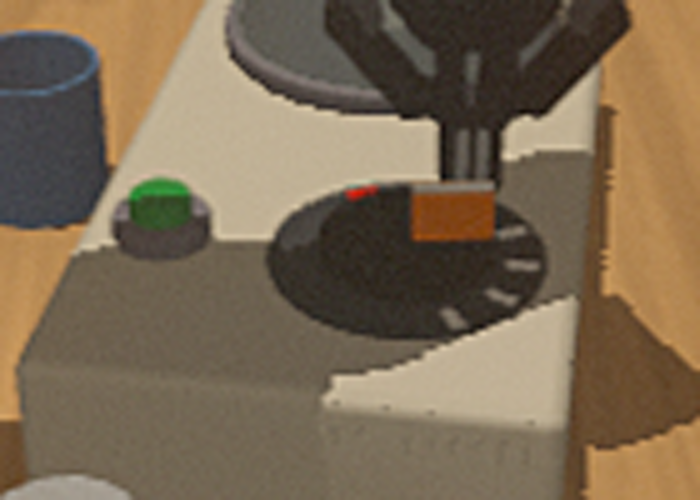

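The force dropped to zero, so it has clicked. I'll back off along −z and check.

>>> move_arm(
  moves=[
    [0,0,-0.004,0,0,0,1],
    [0,0,-0.01,0,0,0,1],
    [0,0,-0.016,0,0,0,1],
    [0,0,-0.016,0,0,0,1],
  ],
)

```text
t: 9.0
tool_pos: [0.622, 0.0731, 0.1033]
tcp_rot: [0.512, 0.488, -0.512, 0.488]
force: [-0.4, 0.4, 0.4]
finger_gap: -0.0
```

Run:
```python
from plan import *
b=snap('side','s8.png');cv2.imwrite('pics/z9.png',cv2.resize(b['image'][140:240,180:320,::-1],None,fx=5,fy=5,interpolation=cv2.INTER_CUBIC))
o,R=st();print(o['t'],o['tool_pos'],o['force'])
for D in (90,105,120,135,150):
    f=np.radians(PHI0-D);u=np.array([np.cos(f),np.sin(f)]);print(D,((proj(b,[[*(A+.002*u),.121],[*(A+.036*u),.121]])-[180,140])*5).round(0).tolist())
```

```text
9.05 [0.62194436 0.07235548 0.10326371] [ 0.46859934 -0.54283109 -0.23938486]
90 [[411.0, 179.0], [485.0, 164.0]]
105 [[411.0, 180.0], [492.0, 176.0]]
120 [[411.0, 181.0], [493.0, 187.0]]
135 [[411.0, 181.0], [488.0, 199.0]]
150 [[410.0, 182.0], [477.0, 210.0]]
```

View pics/z9.png

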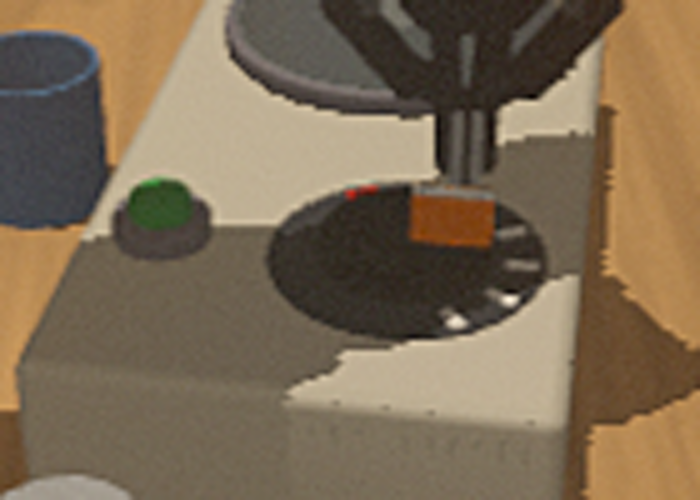

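The pointer's top edge runs from (412,183) to (494,190), which matches the speed 4 prediction of (411,181) to (493,187). Lifting and moving over the button.

>>> move_arm(
  moves=[
    [-0.04,0,0,0,0,0,1],
    [-0.08,0,0,0,0,0,1],
    [-0.09,0,0,0,0,0,1],
    [-0.09,-0.04,0.005,0,0,0,1],
    [-0.09,-0.08,0.01,0,0,0,1],
    [-0.09,-0.115,0.015,0,0,0,1],
    [-0.09,-0.133,0.017,0,0,0,1],
    [-0.07,-0.133,0.017,0,0,0,1],
    [-0.045,-0.133,0.017,0,0,0,1],
    [-0.025,-0.133,0.017,0,0,0,1],
    [-0.015,-0.133,0.017,0,0,0,1],
    [-0.015,-0.133,0.017,0,0,0,1],
  ],
)

```text
t: 10.25
tool_pos: [0.4876, 0.0611, 0.1171]
tcp_rot: [-0.512, -0.488, 0.513, -0.487]
force: [0.5, 0.5, 0.4]
finger_gap: 0.0003
```

Run:
```python
from plan import *
b=snap('side','s9.png');cv2.imwrite('pics/z10.png',cv2.resize(b['image'][140:240,180:320,::-1],None,fx=5,fy=5,interpolation=cv2.INTER_CUBIC))
o,R=st();print(o['t'],o['tool_pos'],o['force'],R.T@(np.array([.4885,.0618,.100])-o['tool_pos']))
```

```text
10.3 [0.48803291 0.06128806 0.11795167] [-0.618199    0.66148703  1.544868  ] [ 0.01795091  0.00046337 -0.0005413 ]
```

View pics/z10.png

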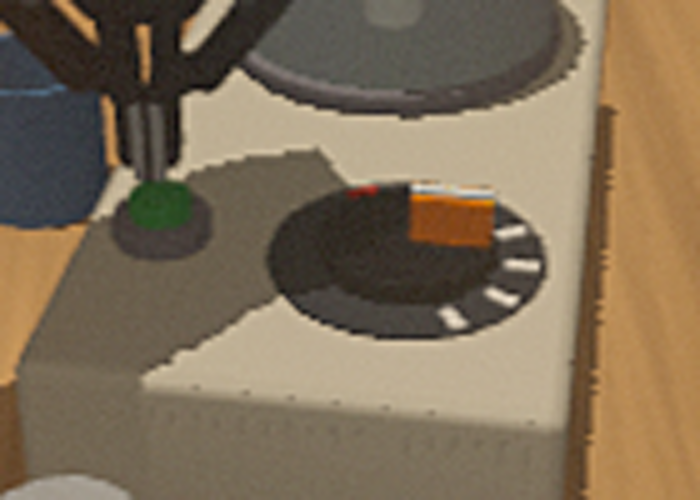

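The fingers are centred over the button and the pointer stays at 4. Pressing down in small steps.

>>> move_arm(
  moves=[
    [0.008,0,0,0,0,0,1],
    [0.014,0,0,0,0,0,1],
    [0.018,0,0,0,0,0,1],
    [0.02,0,0,0,0,0,1],
    [0.022,0,0,0,0,0,1],
    [0.0235,0,0,0,0,0,1],
    [0.0245,0,0,0,0,0,1],
    [0.0245,0,0,0,0,0,1],
    [0.0245,0,0,0,0,0,1],
  ],
)

```text
t: 11.2
tool_pos: [0.4893, 0.0613, 0.0995]
tcp_rot: [0.514, 0.485, -0.511, 0.489]
force: [-17.3, -3.7, 93.8]
finger_gap: 0.0001
```

Run:
```python
from plan import *
b=snap('side','s10.png');cv2.imwrite('pics/z11.png',cv2.resize(b['image'][140:240,180:320,::-1],None,fx=5,fy=5,interpolation=cv2.INTER_CUBIC))
o,R=st();print(o['t'],o['tool_pos'],o['force'])
```

```text
11.25 [0.48929255 0.06137483 0.09946126] [-18.50276737  -2.50281957  93.71894338]
```

View pics/z11.png

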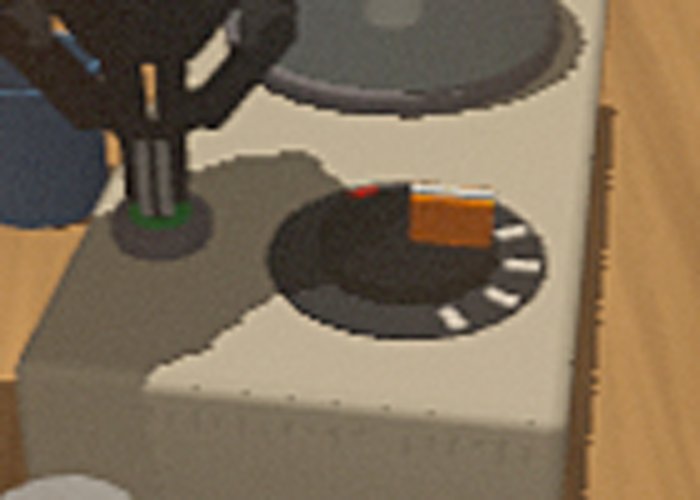

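The button is bottomed: 94 N, with green visible on both sides of the fingertip, so it sits on the button and not the housing. That is harder than needed, so I'll release straight up.

>>> move_arm(
  moves=[
    [-0.006,0,0,0,0,0,1],
    [-0.015,0,0,0,0,0,1],
    [-0.03,0,0,0,0,0,1],
    [-0.06,0,0,0,0,0,1],
    [-0.1,0,0,0,0,0,1],
    [-0.12,0,0,0,0,0,1],
    [-0.12,0,0,0,0,0,1],
    [-0.12,0,0,0,0,0,1],
    [-0.12,0,0,0,0,0,1],
  ],
)

```text
t: 12.15
tool_pos: [0.4877, 0.0611, 0.2127]
tcp_rot: [-0.512, -0.488, 0.513, -0.487]
force: [0.5, 0.6, -0.5]
finger_gap: -0.0005
```

Run:
```python
from plan import *
b=snap('side','s11.png');cv2.imwrite('pics/z12.png',cv2.resize(b['image'][140:320,150:320,::-1],None,fx=3.3,fy=3.3,interpolation=cv2.INTER_CUBIC))
o,R=st();print(o['t'],o['tool_pos'],o['force'])
from meas import *
for f in ('s1','s9','s10','s11'):
    im=cv2.imread(f'pics/{f}.png')[:,:,::-1].copy();h=cv2.cvtColor(im,cv2.COLOR_RGB2HSV)
    m=cv2.inRange(h,(45,90,25),(85,255,255))[168:200,195:235];ys,xs=np.nonzero(m);print(f,ys.min()+168,ys.max()+168,len(ys))
```

```text
12.2 [0.48764328 0.06113479 0.21262823] [-0.02292634 -0.20075898 -0.40198379]
s1 176 185 99
s9 176 185 98
s10 180 185 36
s11 176 185 95
```

View pics/z12.png

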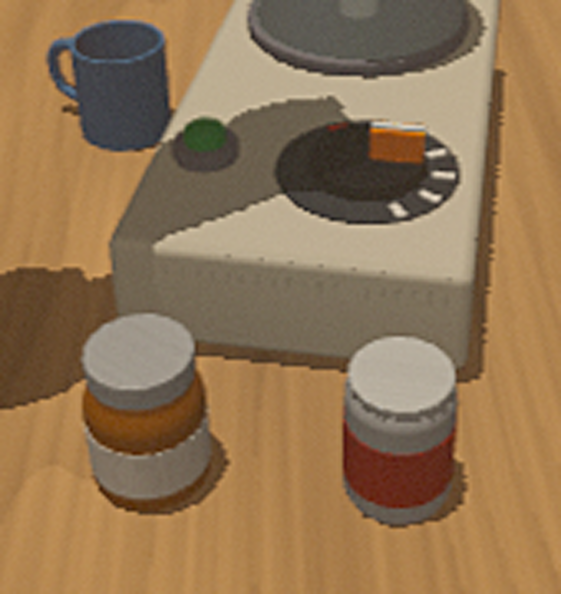

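The button is back up and everything is standing. To check that the press was full depth and that the finger corners didn't rest on the housing, I'll compare heights.

Run:
```python
from plan import *
ims=[cv2.resize(cv2.imread(f'pics/{f}.png')[160:210,190:235],None,fx=8,fy=8,interpolation=cv2.INTER_NEAREST) for f in('s1','s10')]
cv2.imwrite('pics/z13.png',np.hstack(ims))
b=manip.snapshot('side')
B=np.array([.4887,.0618])
for z in (.085,.094,.097,.1,.103,.106):
    a=np.linspace(0,2*np.pi,40);c=proj(b,[[B[0]+.014*np.cos(t),B[1]+.014*np.sin(t),z] for t in a]);print(z,'x',c[:,0].min().round(1),c[:,0].max().round(1),'y',c[:,1].min().round(1),c[:,1].max().round(1))
```

```text
0.085 x 205.7 218.6 y 182.6 189.6
0.094 x 205.4 218.4 y 179.1 186.1
0.097 x 205.3 218.3 y 177.9 184.9
0.1 x 205.2 218.2 y 176.8 183.7
0.103 x 205.1 218.1 y 175.6 182.5
0.106 x 205.0 218.1 y 174.4 181.3
```

View pics/z13.png

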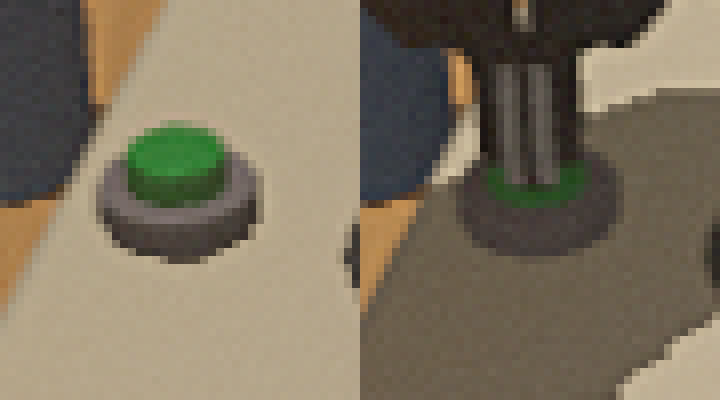

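Unpressed, the button's top face spans rows 176–183 (z≈0.103 m). Pressed, its front edge is at about row 185 and its side wall has disappeared (z≈0.097 m), so it travelled about 6 mm. The finger corners were inside the green. Last check is the loose objects and pointer before handing in.

Run:
```python
from plan import *
b=snap('side','s12.png')['image'][:,:,::-1].astype(np.float32).mean(2).astype(np.float32)
a=cv2.imread('pics/s1.png').astype(np.float32).mean(2).astype(np.float32)
for n,(x0,y0,x1,y1) in dict(jar=(170,232,218,296),can=(248,240,294,300),mug=(160,142,204,186)).items():
    w=cv2.createHanningWindow((x1-x0,y1-y0),cv2.CV_32F)
    print(n,cv2.phaseCorrelate(a[y0:y1,x0:x1].copy(),b[y0:y1,x0:x1].copy(),w))
o,R=st();print(o['t'],o['tool_pos'],o['force'])
print(manip.sign_off())
```

```text
jar ((-0.021004164328818575, -0.020550202458430533), 0.9338284591212869)
can ((0.046037434552740564, 0.007412473886684978), 1.0117478370666504)
mug ((0.47027502346513117, 0.37710253866490007), 1.0205856464527272)
12.3 [0.48776911 0.06128093 0.21273063] [ 0.13110298 -0.25376015  0.42549334]
the job is handed in; nothing more can be done
None
```

I set the selector from OFF to speed 4 by pushing only its anticlockwise cheek with the shut fingers. I then pressed the start button fully and let it come up, and handed the job in at about 12.3 s.

**Last checks:**
- **Selector:** after the fingers backed off, the pointer's top edge lay within 3 zoomed pixels (under 1 real pixel) of the line predicted for speed 4. It still looked the same during and after the press.
- **Button travel:** from the side camera, the button's top face dropped from about 103 mm to 97 mm, roughly the full 6 mm. Afterwards it showed at its original image rows again.
- **Loose objects:** the jar and can shifted by less than 0.1 pixel against the first pictures. The mug read about 0.5 pixel, roughly 1 mm; the arm was never near it at low height, so I put this down to changed shadows.
- **Arm:** it ended 0.21 m above the worktop, touching nothing.

**Where readings disagreed:**
- **Press force:** it reached about 94 N, far more than the 5 N needed though under the 120 N limit. I had first measured the button's top about 3 mm too low, so I commanded the fingertip too deep.
- **Fingertip height:** while pressed, the tool reported 99.5 mm against about 97 mm from the picture. That is only slightly more than the 2 mm calibration error.
- **Top camera:** the arm blocked it once I was working, so all the later checks rest on the side view alone.

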